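# Load the eyelet magazine into the setter's bayonet port

### The arm

A 7-joint arm with a two-finger parallel gripper is mounted at the origin on the work surface. World frame = base frame: x ahead of the robot, y to its left, z up, the work surface at z = 0. Lengths are in mm, angles in rad, forces in N, time in s.
With the tool pointing down it reaches from about 400 to 875 mm from the base axis. Payload 19.3 kg.
Tool frame: the origin (TCP) lies between the finger pads; the fingertips stand ctrl.finger_overhang ahead of it and the grasp point (between the pads) lies 3 mm ahead of it (ctrl.finger_overhang is the distance from the TCP to the fingertips, in mm); z points along the fingers, y is the line along which they close (so a half turn about z gives the same grasp; the last joint's range is limited). The gripper opens to 85 mm and grips with 20 to 120 N. Pads are 22 mm wide; open, the fingers measure 114 mm over their backs; the gripper's body (76 mm by 85 mm) begins 54 mm behind the grasp point. The pads swing forward as they close: fully open they stand 13 mm farther back than shut.
Start: joints at [-1.283, 0.521, -0.036, 1.599, 0.021, 1.021, -0.113], TCP at [218.902, 585.403, 253.291] pointing down, gripper open.
Joint ranges: [-2.91, 2.91], [-0.3, 2.13], [-1.5, 1.42], [0.17, 2.43], [-1.26, 4.41], [0.16, 1.93], [-2.52, 2.52]. Speed limits (rad/s): [1.89, 1.89, 2.39, 2.39, 3.01, 3.01, 3.01].

### API

Orientations are given as a unit quaternion [w, x, y, z].
In Python, from rig import ctrl, imaging gives the robot as it stands.
- The arm moves only by the tool send_rows, never from a script. Its arguments are lists of equal length, an entry for each row: "linear": the shift along the tool's x, y, z in cm, a list of three; "angular": the turn, a rotation vector about the tool's x, y, z in degrees, a list of three; "grip": the opening, from 0 (shut) to 1 (fully open). A call has 1 to 12 rows; each row shifts and turns the commanded pose from where the row before left it, along the tool's axes as they then stand; what a row does not reach is not made up. A row lasts 1/10 s, in which the tool goes at most 50 mm and 8.59 degrees, less where a joint would pass 70% of its speed; a pose out of reach is approached as far as the arm can. A call with a gripper value outside its range is refused whole. The fingers move at their own pace and stop on an object; "newtons" is the grip in N (left out, the last holds). Time passes only in rows, so rows that do not move let the fingers close. It gives the time, the measured TCP pose, the force, the opening and the grip force at its end, in the units of the state.
- ctrl.read_state(): the state, without advancing time (a new reading comes with each control period).
- imaging.read_camera(name): name is "scene" or "side" or "wrist"; returns (picture, depth): 384x512x3 uint8, blue, green, red; 384x512 float32, mm along the optical axis (not along the pixel's ray), 0 where there is no reading.
- imaging.camera_info(name): a dict with "fx", "fy", "cx", "cy" (pixels), "k1" (the pictures are not rectified: a ray, as slopes to the right and down, at radius r is drawn at 1 + k1 r^2 times it, then the intrinsics apply), "R" (3x3) and "t" (3): a world point X has camera coordinates R X + t; the wrist camera has in their place "mount" (4x4, takes a point from camera to tool coordinates, whose origin is the TCP and whose axes are the flange's). Camera axes: x right, y down, z forward; pixel columns grow to the right and rows downward; lengths in mm; the calibration is good to about 2 mm. A picture is of the moment at which its call begins: read the wrist's pose just before it. camera_info takes no time and is no camera call.
- ctrl.job_done(): hands the job in; it is judged then, once.
The state is a dict: "t": time; "joint_pos": joint angles; "qvel": joint speeds; "tau": joint torques, N m; "tool_pos": TCP position; "tool_rot": TCP orientation; "force": force on the tool from outside, world axes, zero at the start; "ft_torque": the same for the moment, N m; "gripper_width": opening from 0.0 (shut) to 1.0 (fully open); "grasp_force": force on a finger pad.
Only numpy, scipy, OpenCV 4.12 (cv2) and the standard library are available. Lean on these libraries where they do the work, as an engineer would, in place of code of your own. Each camera call takes 0.05 s, during which the arm holds its last target. There are 200 camera calls.

### The job

Load the eyelet setter: take the filled eyelet magazine by the flat bar on its top, line its two lugs up with the two slots of the round port on the setter's sloping nose, push it in against the spring, turn it clockwise (looking into the port) until it stops, then let it come back so that it seats, and let go. Do not press the black cycle button, and leave everything else on the bench where it is.

Things in the scene. Friction and masses are not known exactly. Their poses are not given: they have to be found in the camera images.
- magazine: Eyelet magazine: upright cylinder 48 mm across, 62 mm tall (aluminium ends, clear wall, rose-gold eyelets inside), a flat steel bar on top; stands loose on the bench, 0.11 to 0.22 kg. Origin: centre of its underside; z up its axis, x along both the bar and the two lugs. Foot chamfered: 40 mm across at z = 0, 48 mm from z = 4 mm up. A half turn about z gives the same magazine.
- magazine_bar (a point): Middle of the magazine's flat dark steel grip bar, on its axis, 74 mm above the underside. The bar is 40 mm long (magazine x), 12 mm thick (magazine y) and 24 mm tall (62 to 86 mm above the underside).
- magazine_lug (a point): Middle of the magazine's +x lug; its twin is at -x. The lugs are blocks low on the cylinder that reach out to 31 mm from the axis, 9 mm wide (along y), 5 mm thick (z = 4 to 9 mm).
- port: Bayonet port: aluminium collar 82 mm across, 32 mm high, fixed on the setter's sloping nose. Origin: centre of its mouth, in the rim's plane; z points out of the port, 28 degrees from vertical, leaning to the setter's front; x through the middles of the two entry slots. Bore 52.8 mm (2.4 mm clearance round the magazine). Below the rim is a channel for the lugs, open only clockwise of each slot.
- port_slot (a point): Middle of the +x entry slot in the rim, 29 mm from the axis; its twin is at -x. Each slot runs from the bore out to 34 mm from the axis and is 16 mm wide at the bore, 21 mm outside (3.5 mm or more of clearance each side of a lug).
- follower (a joint): Travel of the sprung plate in the port: 0 when up, 0.013 m at its stop. It meets the magazine's underside at port z = -12 mm with 3 N, growing 0.5 N per mm to 9.5 N at the stop (underside at z = -25 mm). The lugs are deep enough to turn once the underside is below z = -21 mm; aim for -23.5 mm.
- lock_mark (a point): Same origin and z as the port; x runs through the two small dark index ribs on the rim, where the lugs (and the bar) stand when locked: port x turned 70 degrees clockwise looking into the port (negative about port z). A wall stops the lugs about 4 degrees farther. Let back there, the spring lifts the magazine into its seats: underside at port z = -18 mm, and it cannot turn back.
- setter: White eyelet setter, a bench machine fixed to the bench: base 320 x 160 mm, 30 mm high (x = -170 to +150 mm), column at the back, overhanging head 104 mm wide, 212 mm high, its nose sloping down to the front. Origin: on the bench, on its centre line; z up, front to its -x. The port's mouth is 70 mm in front of the origin, on the centre line, 208 mm up.
- cycle_button (a joint): The large black push button (42 mm across) on the front right of the setter's base: 0 when up, 0.007 m when fully down.
- cycle_button_top (a point): Centre of the top of the black button, 53 mm above the bench.
- saucer: White ceramic saucer with rose-gold eyelets, 128 mm across, 20 mm high; origin at the centre of its underside. Leave alone.
- pliers_a: Chrome eyelet pliers lying on the bench, 187 mm long, 15 mm high; origin on the bench under the pivot, handles to -x. Leave alone.
- pliers_b: Second chrome eyelet pliers, 197 mm long, 15 mm high; origin under the pivot, handles to -x. Leave alone.
- last: Pale grey rubber shoe last, 253 mm long (toe to -x), 86 mm wide, 97 mm high; origin on the bench under its middle. Leave alone.
- polish_tin: Flat steel polish tin, 83 mm across, 27 mm high; origin at the centre of its underside. Leave alone.
- brush: Shoe brush, 165 x 52 x 46 mm, long side along its x; origin at the centre of its underside. Leave alone.
- glue_jar: Glue jar, 68 mm across, 85 mm high; origin at the centre of its underside. Leave alone.

How it is judged:
By the outcome, as a careful person would: the job done as asked, in the order asked, and still so for the second after the job is handed in, with the robot touching nothing.
It also fails if it takes over 61 s, if anything falls off the work surface, if the arm or the gripper's body presses on something with over 40 N, if the wrist force passes 120 N, or if a joint passes its speed limit or range.

## Working session

There is one attempt and no reset: what is moved stays moved. The work goes in short steps, Python scripts to look and compute and a tool call to move; the robot and the scene stay as the last step left them, time stands still between calls to the robot, and variables do not carry over. Pictures are saved under pics/ and viewed, at most 10 in all, crops included, and the job is handed in when it is done.

Besides the shell and the picture viewer there is one more tool, called after ">>>" as name(argument=value, ...) on one line, values as JSON. send_rows: Moves the arm, as the interface text tells. Its arguments: {"type":"object","properties":{"linear":{"type":"array","items":{"type":"array","items":{"type":"number"}}},"angular":{"type":"array","items":{"type":"array","items":{"type":"number"}}},"grip":{"type":"array","items":{"type":"number"}},"newtons":{"type":"number"}},"required":["linear","angular","grip"]}

```bash
mkdir -p pics; ls; cat > h.py <<'E'
import numpy as np, cv2
from rig import ctrl, imaging
from scipy.spatial.transform import Rotation as Ro
def q2R(q): return Ro.from_quat([q[1],q[2],q[3],q[0]]).as_matrix()
def grab(name):
    s=ctrl.read_state(); im,d=imaging.read_camera(name); return s,im,d
def cloud(name,s,d):
    c=imaging.camera_info(name); h,w=d.shape
    u,v=np.meshgrid(np.arange(w),np.arange(h))
    xd=(u-c['cx'])/c['fx']; yd=(v-c['cy'])/c['fy']; x,y=xd.copy(),yd.copy()
    for _ in range(8):
        k=1+c['k1']*(x*x+y*y); x,y=xd/k,yd/k
    P=np.stack([x*d,y*d,d],-1)
    if 'mount' in c:
        M=np.array(c['mount']); P=P@M[:3,:3].T+M[:3,3]
        W=P@q2R(s['tool_rot']).T+np.array(s['tool_pos'])
    else: W=(P-np.array(c['t']))@np.array(c['R'])
    W[d<=0]=np.nan
    return W
E
python3 - <<'E'
from h import *
print(ctrl.read_state(), ctrl.finger_overhang)
ims=[]
for n in ['scene','side','wrist']:
    s,im,d=grab(n); np.savez(f'pics/{n}0.npz',im=im,d=d); cv2.imwrite(f'pics/{n}0.png',im)
    c=imaging.camera_info(n); print(n,{k:np.round(v,3).tolist() for k,v in c.items()})
E
```

```text
pics
{'t': 0.0, 'joint_pos': array([-1.28323685,  0.52201884, -0.03636044,  1.59999269,  0.02123506,
        1.02108158, -0.11283892]), 'qvel': array([-5.65326746e-04,  4.97391013e-05,  1.30749077e-03, -2.83869370e-04,
       -1.51221085e-04,  1.91207343e-04,  1.15560687e-03]), 'tau': array([-5.55326678e-04, -9.27130079e+01,  1.97954558e+00, -3.69920182e+01,
        1.77179935e-02,  8.48570082e-03, -2.05305230e-05]), 'tool_pos': array([218.77733761, 585.13591938, 252.72782655]), 'tool_rot': array([-5.35216808e-05,  1.77928343e-01,  9.84043289e-01, -5.54569848e-04]), 'force': array([-0.11245461, -0.39601772, -0.74660423]), 'ft_torque': array([-0.01769577, -0.05232183,  0.04734384]), 'grasp_force': 0.0, 'gripper_width': 0.9983912472320657} 22.0
scene {'fx': 425.58, 'fy': 425.58, 'cx': 256.608, 'cy': 194.326, 'k1': -0.021, 'R': [[-0.645, 0.764, -0.009], [0.584, 0.486, -0.65], [-0.492, -0.424, -0.76]], 't': [371.997, -266.57, 1798.943]}
side {'fx': 351.568, 'fy': 351.568, 'cx': 248.904, 'cy': 191.421, 'k1': 0.033, 'R': [[0.894, -0.448, -0.017], [-0.33, -0.632, -0.702], [0.303, 0.633, -0.712]], 't': [-507.031, 305.89, 994.261]}
wrist {'fx': 334.087, 'fy': 334.087, 'cx': 252.965, 'cy': 189.953, 'k1': -0.097, 'mount': [[0.001, -0.962, -0.273, 69.465], [1.0, 0.001, 0.001, -0.098], [-0.001, -0.273, 0.962, -120.583], [0.0, 0.0, 0.0, 1.0]]}
```

View pics/scene0.png

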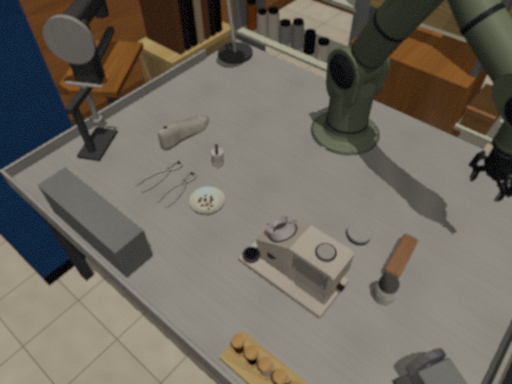

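View pics/side0.png

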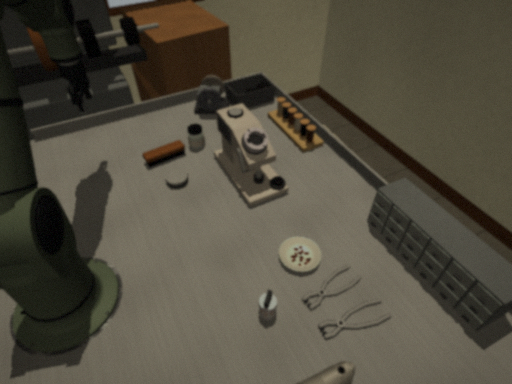

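The scene picture shows the magazine at (217,155) and the setter port at (282,229) with the black button at (250,255). In the side picture they are at (268,305), (256,142) and (278,183).

```bash
python3 - <<'E'
from h import *
for n,pts in [('scene',dict(mag=(217,155),port=(282,229),btn=(250,255),head=(326,252))),('side',dict(mag=(268,305),port=(256,142),btn=(278,183),head=(236,112)))]:
    z=np.load(f'pics/{n}0.npz'); W=cloud(n,None,z['d'])
    for k,(u,v) in pts.items():
        p=W[v-2:v+3,u-2:u+3].reshape(-1,3); print(n,k,np.round(np.nanmedian(p,0)))
    # magazine cluster
    u,v=pts['mag']; p=W[v-25:v+26,u-20:u+21].reshape(-1,3)
    p=p[(p[:,2]>15)&(p[:,2]<110)]; print('mag',len(p),p.min(0).round(),p.max(0).round(),np.median(p,0).round())
    t=p[p[:,2]>68]; print('bar',len(t),t.mean(0).round(1), np.linalg.eigh(np.cov(t[:,:2].T))) 
    u,v=pts['port']; p=W[v-25:v+26,u-30:u+31].reshape(-1,3); p=p[(p[:,2]>160)&(p[:,2]<240)]
    print('port',len(p),p.min(0).round(),p.max(0).round())
    # nose/setter footprint: high points
    q=W[v-60:v+90,max(0,u-80):u+90].reshape(-1,3); q=q[(q[:,2]>15)&(q[:,2]<260)]
    b=q[(q[:,2]>20)&(q[:,2]<36)]; r=cv2.minAreaRect(b[:,:2].astype(np.float32)); print('base',len(b),r)
    h=q[(q[:,2]>204)&(q[:,2]<218)]; print('top',len(h),cv2.minAreaRect(h[:,:2].astype(np.float32)))
E
```

```text
scene mag [ 492. -268.   62.]
scene port [701. 201. 221.]
scene btn [746. 117.  53.]
scene head [684. 341. 221.]
mag 202 [ 400. -469.   15.] [ 507. -256.   92.] [ 489. -273.   58.]
bar 33 [ 484.2 -278.1   82.4] EighResult(eigenvalues=array([ 13.55691236, 156.77019013]), eigenvectors=array([[ 0.69625284, -0.71779662],
       [-0.71779662, -0.69625284]]))
port 1549 [624. 143. 160.] [739. 311. 228.]
base 2210 ((580.3370971679688, 84.97314453125), (380.0166931152344, 623.597412109375), 1.1067322492599487)
top 1818 ((685.8587036132812, 282.0525207519531), (110.31462097167969, 232.13720703125), 0.9576954245567322)
side mag [ 475. -300.   64.]
side port [685. 174. 192.]
side btn [730.  94.  51.]
side head [685. 328. 220.]
mag 413 [ 455. -309.   16.] [ 503. -261.   89.] [ 475. -294.   61.]
bar 89 [ 476.8 -286.6   82.8] EighResult(eigenvalues=array([ 13.76427893, 155.87124092]), eigenvectors=array([[ 0.68237801, -0.73099949],
       [-0.73099949, -0.68237801]]))
port 1311 [620. 141. 160.] [736. 329. 229.]
base 2561 ((823.84033203125, 474.4403381347656), (890.2286987304688, 660.2640991210938), 71.6390151977539)
top 769 ((682.5962524414062, 277.3088684082031), (106.65276336669922, 222.07127380371094), 0.5232151746749878)
```

```bash
cat >> h.py <<'E'
def frame(z,x):
    z=np.array(z,float); z/=np.linalg.norm(z); x=np.array(x,float); x-=z*(x@z); x/=np.linalg.norm(x)
    return np.stack([x,np.cross(z,x),z],1)
def plan(p1,R1,n=None,p0=None,R0=None):
    s=ctrl.read_state()
    if p0 is None: p0,R0=np.array(s['tool_pos']),q2R(s['tool_rot'])
    r=Ro.from_matrix(R0.T@R1).as_rotvec(); d=R0.T@(np.array(p1)-p0)
    if n is None: n=int(np.ceil(max(np.linalg.norm(d)/40,np.degrees(np.linalg.norm(r))/7,1)))
    A=sum(Ro.from_rotvec(r*i/n).as_matrix() for i in range(n)); l=np.linalg.solve(A,d)
    print('t',round(s['t'],2),'rows',n,'lin cm',np.round(l/10,3).tolist(),'ang deg',np.round(np.degrees(r)/n,2).tolist())
S28,C28=np.sin(np.radians(28)),np.cos(np.radians(28))
E
python3 - <<'E'
from h import *
p0=np.array([218.8,585.1,252.7]);R0=q2R(ctrl.read_state()['tool_rot'])
plan([218.8,585.1,450],R0)
zp=np.array([0,-S28,C28]); port=np.array([686,185,208])
a=np.radians(105); R1=frame(-zp,[np.cos(a),np.sin(a),0])
plan(port+170*zp,R1,p0=np.array([218.8,585.1,432.7]),R0=R0,n=16)
E
```

```text
t 0.15 rows 5 lin cm [-0.0, -0.005, -3.943] ang deg [0.0, 0.0, 0.0]
t 0.15 rows 16 lin cm [-4.368, -0.098, -0.45] ang deg [-1.24, 1.32, 3.22]
```

>>> send_rows(linear=[[0, 0, -4.5], [0, 0, -4.5], [0, 0, -4.5], [0, 0, -4.5], [-4.37, -0.1, -0.45], [-4.37, -0.1, -0.45], [-4.37, -0.1, -0.45], [-4.37, -0.1, -0.45], [-4.37, -0.1, -0.45], [-4.37, -0.1, -0.45], [-4.37, -0.1, -0.45], [-4.37, -0.1, -0.45]], angular=[[0, 0, 0], [0, 0, 0], [0, 0, 0], [0, 0, 0], [-1.24, 1.32, 3.22], [-1.24, 1.32, 3.22], [-1.24, 1.32, 3.22], [-1.24, 1.32, 3.22], [-1.24, 1.32, 3.22], [-1.24, 1.32, 3.22], [-1.24, 1.32, 3.22], [-1.24, 1.32, 3.22]], grip=[1, 1, 1, 1, 1, 1, 1, 1, 1, 1, 1, 1])

```text
t: 1.35
tool_pos: [511.1, 393.4, 437.0]
tool_rot: [-0.075, 0.392, 0.911, 0.101]
force: [-0.5, 0.3, 0.3]
gripper_width: 0.998
grasp_force: 0.0
```

>>> send_rows(linear=[[-4.37, -0.1, -0.45], [-4.37, -0.1, -0.45], [-4.37, -0.1, -0.45], [-4.37, -0.1, -0.45], [-4.37, -0.1, -0.45], [-4.37, -0.1, -0.45], [-4.37, -0.1, -0.45], [-4.37, -0.1, -0.45], [0, 0, 0], [0, 0, 0], [0, 0, 0]], angular=[[-1.24, 1.32, 3.22], [-1.24, 1.32, 3.22], [-1.24, 1.32, 3.22], [-1.24, 1.32, 3.22], [-1.24, 1.32, 3.22], [-1.24, 1.32, 3.22], [-1.24, 1.32, 3.22], [-1.24, 1.32, 3.22], [0, 0, 0], [0, 0, 0], [0, 0, 0]], grip=[1, 1, 1, 1, 1, 1, 1, 1, 1, 1, 1])

```text
t: 2.45
tool_pos: [685.9, 106.3, 358.8]
tool_rot: [-0.144, 0.577, 0.78, 0.194]
force: [0.4, 0.4, -0.1]
gripper_width: 1.001
grasp_force: 0.0
```

```bash
python3 - <<'E'
from h import *
s,im,d=grab('wrist'); np.savez('pics/w1.npz',im=im,d=d,p=s['tool_pos'],q=s['tool_rot']); cv2.imwrite('pics/w1.png',im)
print(s['tool_pos'],q2R(s['tool_rot']).round(3),s['joint_pos'].round(2))
E
```

```text
[685.89753742 106.3328951  358.81543393] [[-0.292  0.956 -0.001]
 [ 0.844  0.258  0.47 ]
 [ 0.449  0.137 -0.883]] [-0.16  0.58  0.22  1.34 -0.63  1.31  0.51]
```

View pics/w1.png

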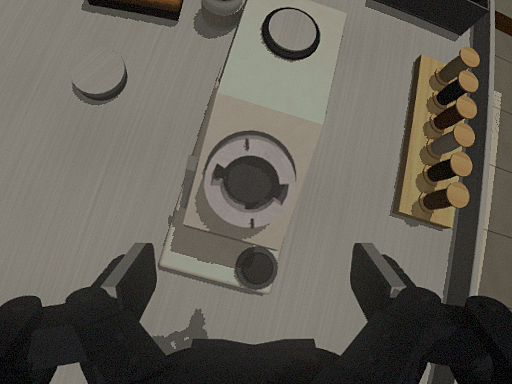

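The wrist picture shows the collar at (250,182), slots at about (219,173) and (282,191), and index ribs at (247,145) and (252,222).

```bash
cat > fit.py <<'E'
from h import *
z=np.load('pics/w1.npz'); s=dict(tool_pos=z['p'],tool_rot=z['q']); im=z['im'];W=cloud('wrist',s,z['d'])
reg=np.zeros(z['d'].shape,bool); reg[125:240,195:305]=1
zp=np.array([0,-S28,C28]); port=np.array([686,185,208.])
def P(u,v): return W[v-1:v+2,u-1:u+2].reshape(-1,3)
h=(W-port)@zp
hh=h[reg&np.isfinite(h)]; hist,e=np.histogram(hh,np.arange(-60,30,2)); print([(int(a),int(b)) for a,b in zip(e,hist) if b>60])
ex=np.array([1,0,0.]); ey=np.cross(zp,ex)
m=reg&(h>-8)&(h<8); q=W[m]; 
A=np.c_[q[:,:2],np.ones(len(q))]
for _ in range(3):
    k=np.linalg.lstsq(A,q[:,2],rcond=None)[0]; r=abs(A@k-q[:,2]); A,q=A[r<3],q[r<3]
n=np.array([-k[0],-k[1],1]); n/=np.linalg.norm(n); print('normal',n.round(3),'tilt',np.degrees(np.arccos(n[2])).round(1),len(q),'expect',zp.round(3))
# rays intersected with the rim plane to give metric image coords
U=np.stack([(q-port)@ex,(q-port)@ey],-1)
# outer circle fit: 82 mm
from scipy.optimize import least_squares
from scipy.spatial import ConvexHull
H=U[ConvexHull(U).vertices]
f=least_squares(lambda c:np.hypot(H[:,0]-c[0],H[:,1]-c[1])-c[2],[0,0,41],loss='soft_l1'); print('outer',f.x.round(1))
c=f.x[:2]
# deep points within rim band 30..33mm => slots
D=np.sqrt(((q-port-(c[0]*ex+c[1]*ey))**2).sum(1))
C=port+c[0]*ex+c[1]*ey; C=C+zp*np.median((q-C)@zp); print('centre',C.round(1))
# Resample the image in the rim plane
cam=imaging.camera_info('wrist'); M=np.array(cam['mount']); R=q2R(z['q'])
g=np.arange(-50,50,.25); X,Y=np.meshgrid(g,-g)
G=C+X[...,None]*ex+Y[...,None]*ey
T=(G-z['p'])@R; T=(T-M[:3,3])@M[:3,:3]; x,y=T[...,0]/T[...,2],T[...,1]/T[...,2]; r2=1+cam['k1']*(x*x+y*y)
u=(cam['fx']*x*r2+cam['cx']).astype(np.float32); v=(cam['fy']*y*r2+cam['cy']).astype(np.float32)
o=cv2.remap(im,u,v,cv2.INTER_LINEAR); 
Dh=cv2.remap(np.nan_to_num((W-C)@zp,nan=-99).astype(np.float32),u,v,cv2.INTER_NEAREST)
gray=cv2.cvtColor(o,cv2.COLOR_BGR2GRAY).astype(float)
for rr in [(24,25.5),(29,32),(34.5,39),(42,44)]:
    rad=np.hypot(X,Y); mm=(rad>rr[0])&(rad<rr[1]); a=np.degrees(np.arctan2(Y,X))[mm]; b=((a+180)//6).astype(int)
    print(rr,[int(gray[mm][b==i].mean()) for i in range(60)])
o=cv2.convertScaleAbs(o,alpha=1.6); cv2.circle(o,(200,200),int(26.4*4),(0,255,0),1); cv2.circle(o,(200,200),164,(0,0,255),1)
cv2.imwrite('pics/rect1.png',o)
E
python3 fit.py
```

```text
[(-32, 75), (-30, 2968), (-28, 1243), (-26, 1027), (-24, 422), (-18, 61), (-12, 91), (-10, 1167), (-8, 452), (-6, 67), (-4, 86), (-2, 87), (0, 115), (2, 2315), (4, 863)]
normal [ 0.006 -0.47   0.883] tilt 28.0 2961 expect [ 0.    -0.469  0.883]
outer [-1.5 -6.2 40.4]
centre [684.5 177.9 208.1]
(24, 25.5) [60, 86, 81, 83, 91, 91, 97, 100, 100, 104, 105, 107, 108, 107, 105, 108, 109, 105, 102, 101, 100, 94, 93, 86, 86, 79, 74, 82, 55, 50, 49, 48, 49, 44, 47, 47, 46, 47, 46, 46, 47, 46, 46, 48, 47, 46, 47, 46, 45, 46, 43, 45, 49, 44, 47, 47, 47, 49, 48, 47]
(29, 32) [51, 88, 104, 132, 135, 137, 138, 137, 134, 134, 134, 135, 137, 137, 137, 135, 138, 138, 133, 135, 138, 136, 136, 136, 134, 134, 134, 107, 68, 66, 64, 60, 56, 130, 138, 136, 135, 135, 135, 134, 135, 136, 132, 133, 138, 138, 140, 140, 115, 137, 136, 138, 137, 140, 136, 139, 141, 59, 48, 50]
(34.5, 39) [132, 133, 131, 136, 136, 136, 135, 135, 136, 135, 134, 134, 138, 137, 137, 138, 138, 130, 76, 139, 137, 136, 136, 136, 136, 133, 134, 133, 137, 133, 134, 136, 135, 134, 134, 136, 137, 138, 138, 136, 133, 133, 135, 135, 137, 138, 140, 139, 77, 135, 138, 137, 136, 139, 138, 138, 140, 136, 139, 136]
(42, 44) [105, 121, 97, 93, 93, 93, 93, 95, 93, 92, 91, 92, 91, 91, 90, 92, 90, 90, 90, 92, 91, 123, 135, 135, 136, 135, 136, 136, 135, 136, 136, 136, 137, 135, 134, 120, 98, 70, 60, 58, 64, 70, 83, 91, 101, 103, 105, 103, 101, 97, 92, 85, 73, 67, 62, 60, 59, 73, 89, 101]
```

View pics/rect1.png

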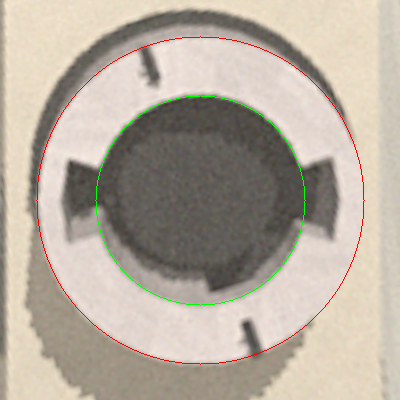

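The rectified picture shows the collar circles matching the rim, slots at (323,198) and (80,201), and ribs at (151,65) and (250,336). So port x ≈ world x and the centre is near (684.5, 178, 208). Next I move above the magazine.

```bash
python3 - <<'E'
from h import *
a=np.radians(45)
plan([480,-283,225],frame([0,0,-1],[np.cos(a),np.sin(a),0]),n=15)
E
```

```text
t 2.5 rows 15 lin cm [-3.14, -0.816, 0.064] ang deg [-0.48, -1.9, 4.05]
```

>>> send_rows(linear=[[-3.14, -0.82, 0.06], [-3.14, -0.82, 0.06], [-3.14, -0.82, 0.06], [-3.14, -0.82, 0.06], [-3.14, -0.82, 0.06], [-3.14, -0.82, 0.06], [-3.14, -0.82, 0.06], [-3.14, -0.82, 0.06]], angular=[[-0.48, -1.9, 4.05], [-0.48, -1.9, 4.05], [-0.48, -1.9, 4.05], [-0.48, -1.9, 4.05], [-0.48, -1.9, 4.05], [-0.48, -1.9, 4.05], [-0.48, -1.9, 4.05], [-0.48, -1.9, 4.05]], grip=[1, 1, 1, 1, 1, 1, 1, 1])

```text
t: 3.3
tool_pos: [631.2, -126.7, 257.6]
tool_rot: [-0.069, 0.799, 0.59, 0.094]
force: [0.8, 0.4, 0.6]
gripper_width: 1.001
grasp_force: 0.0
```

>>> send_rows(linear=[[-3.14, -0.82, 0.06], [-3.14, -0.82, 0.06], [-3.14, -0.82, 0.06], [-3.14, -0.82, 0.06], [-3.14, -0.82, 0.06], [-3.14, -0.82, 0.06], [-3.14, -0.82, 0.06], [0, 0, 0], [0, 0, 0], [0, 0, 0]], angular=[[-0.48, -1.9, 4.05], [-0.48, -1.9, 4.05], [-0.48, -1.9, 4.05], [-0.48, -1.9, 4.05], [-0.48, -1.9, 4.05], [-0.48, -1.9, 4.05], [-0.48, -1.9, 4.05], [0, 0, 0], [0, 0, 0], [0, 0, 0]], grip=[1, 1, 1, 1, 1, 1, 1, 1, 1, 1])

```text
t: 4.3
tool_pos: [479.0, -284.0, 225.1]
tool_rot: [0.0, 0.924, 0.382, 0.0]
force: [0.2, -0.0, -0.7]
gripper_width: 0.996
grasp_force: 0.0
```

```bash
python3 - <<'E'
from h import *
s,im,d=grab('wrist'); np.savez('pics/w2.npz',im=im,d=d,p=s['tool_pos'],q=s['tool_rot']); cv2.imwrite('pics/w2.png',im)
print(s['tool_pos'],q2R(s['tool_rot']).round(3),s['joint_pos'].round(2))
W=cloud('wrist',s,d); near=np.hypot(W[...,0]-480,W[...,1]+283)<60
t=W[near&(W[...,2]>72)&(W[...,2]<95)]; print(len(t),np.median(t,0).round(1)); r=cv2.minAreaRect(t[:,:2].astype(np.float32)); print('bar',r)
e=np.linalg.eigh(np.cov(t[:,:2].T)); print(e)
t=W[near&(W[...,2]>54)&(W[...,2]<70)]; print('top',len(t),cv2.minEnclosingCircle(t[:,:2].astype(np.float32)),np.median(t[:,2]))
E
```

```text
[ 478.96354678 -284.02560756  225.13659863] [[ 0.709  0.705  0.001]
 [ 0.705 -0.709 -0.   ]
 [ 0.     0.001 -1.   ]] [-0.06  0.54  0.7   1.84 -0.44  0.92  0.05]
744 [ 480.  -281.5   85.6]
bar ((479.2610168457031, -282.7621765136719), (39.34010314941406, 12.021232604980469), 44.290863037109375)
EighResult(eigenvalues=array([ 12.1006777 , 139.59853104]), eigenvectors=array([[ 0.69663594, -0.71742482],
       [-0.71742482, -0.69663594]]))
top 1566 ((478.9233093261719, -282.9027099609375), 23.997203826904297) 61.78744492895048
```

View pics/w2.png

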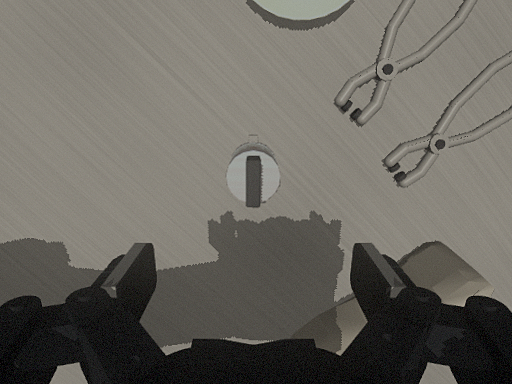

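The wrist picture shows the magazine centred at (253,178), its bar vertical in the picture and no obstacle between the fingers. I descend to TCP z = 87 and grip.

>>> send_rows(linear=[[0.1, -0.07, 3.5], [0, 0, 3.5], [0, 0, 3.5], [0, 0, 2], [0, 0, 1.3], [0, 0, 0], [0, 0, 0]], angular=[[0, 0, 0.5], [0, 0, 0], [0, 0, 0], [0, 0, 0], [0, 0, 0], [0, 0, 0], [0, 0, 0]], grip=[1, 1, 1, 1, 1, 1, 1], newtons=60)

```text
t: 5.05
tool_pos: [479.4, -283.2, 87.9]
tool_rot: [0.001, 0.926, 0.377, 0.0]
force: [-0.4, -0.0, 0.4]
gripper_width: 1.001
grasp_force: 0.0
```

>>> send_rows(linear=[[0, 0, 0], [0, 0, 0], [0, 0, 0], [0, 0, 0], [0, 0, 0], [0, 0, 0], [0, 0, 0], [0, 0, 0], [0, 0, 0], [0, 0, 0]], angular=[[0, 0, 0], [0, 0, 0], [0, 0, 0], [0, 0, 0], [0, 0, 0], [0, 0, 0], [0, 0, 0], [0, 0, 0], [0, 0, 0], [0, 0, 0]], grip=[0.4, 0.2, 0, 0, 0, 0, 0, 0, 0, 0], newtons=60)

```text
t: 6.05
tool_pos: [479.1, -283.0, 87.4]
tool_rot: [0.0, 0.926, 0.377, 0.0]
force: [-0.5, -0.1, 4.8]
gripper_width: 0.125
grasp_force: 60.2
```

```bash
python3 - <<'E'
from h import *
s=ctrl.read_state();R0=q2R(s['tool_rot']);p0=s['tool_pos']+[0,0,225]
zp=np.array([0,-S28,C28]);C=np.array([684.5,177.9,208.1])
R1=frame(-zp,[-1,0,0]); p1=C+zp*(87.4+60)
print(p1); plan(p1,R1,n=23,p0=p0,R0=R0)
E
```

```text
[684.5        108.69989165 338.24647519]
t 6.05 rows 23 lin cm [1.685, 1.738, 0.485] ang deg [-0.58, 1.44, -5.75]
```

>>> send_rows(linear=[[0, 0, -2], [0, 0, -4.1], [0, 0, -4.1], [0, 0, -4.1], [0, 0, -4.1], [0, 0, -4.1], [1.68, 1.74, 0.48], [1.68, 1.74, 0.48], [1.68, 1.74, 0.48], [1.68, 1.74, 0.48], [1.68, 1.74, 0.48]], angular=[[0, 0, 0], [0, 0, 0], [0, 0, 0], [0, 0, 0], [0, 0, 0], [0, 0, 0], [-0.58, 1.44, -5.75], [-0.58, 1.44, -5.75], [-0.58, 1.44, -5.75], [-0.58, 1.44, -5.75], [-0.58, 1.44, -5.75]], grip=[0, 0, 0, 0, 0, 0, 0, 0, 0, 0, 0])

```text
t: 7.15
tool_pos: [598.4, -261.8, 294.1]
tool_rot: [-0.0, 0.8, 0.596, 0.067]
force: [0.3, -0.6, -0.9]
gripper_width: 0.123
grasp_force: 59.3
```

>>> send_rows(linear=[[1.68, 1.74, 0.48], [1.68, 1.74, 0.48], [1.68, 1.74, 0.48], [1.68, 1.74, 0.48], [1.68, 1.74, 0.48], [1.68, 1.74, 0.48], [1.68, 1.74, 0.48], [1.68, 1.74, 0.48], [1.68, 1.74, 0.48], [1.68, 1.74, 0.48]], angular=[[-0.58, 1.44, -5.75], [-0.58, 1.44, -5.75], [-0.58, 1.44, -5.75], [-0.58, 1.44, -5.75], [-0.58, 1.44, -5.75], [-0.58, 1.44, -5.75], [-0.58, 1.44, -5.75], [-0.58, 1.44, -5.75], [-0.58, 1.44, -5.75], [-0.58, 1.44, -5.75]], grip=[0, 0, 0, 0, 0, 0, 0, 0, 0, 0])

```text
t: 8.15
tool_pos: [738.8, -72.4, 305.3]
tool_rot: [-0.001, 0.401, 0.898, 0.183]
force: [0.3, -0.2, -1.5]
gripper_width: 0.127
grasp_force: 59.4
```

```bash
python3 - <<'E'
from h import *
s=ctrl.read_state();print(s['tool_pos'],s['joint_pos'].round(2),s['gripper_width'],s['grasp_force'])
zp=np.array([0,-S28,C28]);C=np.array([684.5,177.9,208.1])
plan(C+zp*(87.4+60),frame(-zp,[-1,0,0]))
E
```

```text
[738.76574941 -72.38322376 305.30239267] [ 0.06  0.66  0.17  1.3  -0.51  1.16  1.13] 0.12711091534605098 59.3705016374588
t 8.15 rows 7 lin cm [1.936, 1.973, 0.55] ang deg [-0.66, 1.62, -6.55]
```

>>> send_rows(linear=[[1.69, 1.73, 0.48], [1.69, 1.73, 0.48], [1.69, 1.73, 0.48], [1.69, 1.73, 0.48], [1.69, 1.73, 0.48], [1.69, 1.73, 0.48], [1.69, 1.73, 0.48], [1.69, 1.73, 0.48], [0, 0, 0], [0, 0, 0], [0, 0, 0], [0, 0, 0]], angular=[[-0.58, 1.42, -5.73], [-0.58, 1.42, -5.73], [-0.58, 1.42, -5.73], [-0.58, 1.42, -5.73], [-0.58, 1.42, -5.73], [-0.58, 1.42, -5.73], [-0.58, 1.42, -5.73], [-0.58, 1.42, -5.73], [0, 0, 0], [0, 0, 0], [0, 0, 0], [0, 0, 0]], grip=[0, 0, 0, 0, 0, 0, 0, 0, 0, 0, 0, 0])

```text
t: 9.35
tool_pos: [684.4, 106.9, 338.6]
tool_rot: [0.0, 0.003, 0.97, 0.242]
force: [-0.7, -0.3, -1.4]
gripper_width: 0.126
grasp_force: 59.3
```

```bash
python3 - <<'E'
from h import *
s,im,d=grab('wrist'); np.savez('pics/w3.npz',im=im,d=d,p=s['tool_pos'],q=s['tool_rot']); cv2.imwrite('pics/w3.png',im)
print(s['tool_pos'],q2R(s['tool_rot']).round(3),s['joint_pos'].round(2),s['force'])
zp=np.array([0,-S28,C28]);C=np.array([684.5,177.9,208.1])
R1=frame(-zp,[-1,0,0]);R=q2R(s['tool_rot']);print('pos err port axes (-ex, ., -zp)',(R1.T@(s['tool_pos']-C)).round(2),'rot',np.degrees(Ro.from_matrix(R1.T@R).as_rotvec()).round(2))
E
```

```text
[684.43711049 106.93195135 338.55883426] [[-1.     0.006  0.002]
 [ 0.006  0.883  0.469]
 [ 0.001  0.469 -0.883]] [ 0.02  0.58 -0.08  1.36 -0.48  1.21  1.69] [-0.65316086 -0.33549312 -1.36911154]
pos err port axes (-ex, ., -zp) [ 6.0000e-02 -1.4100e+00 -1.4851e+02] rot [ 0.03 -0.1   0.33]
```

View pics/w3.png

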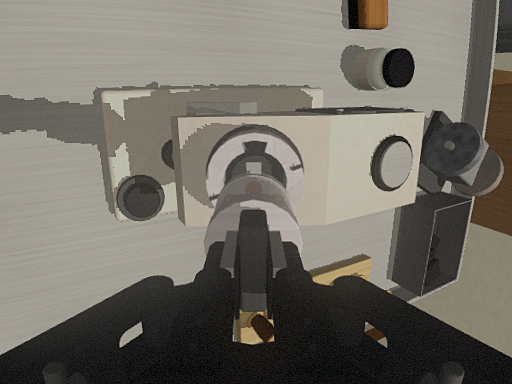

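The picture shows the magazine hanging straight in the grip, its lug at (254,168) below the slot at (256,150). I measure the offset between port and magazine in this one view.

```bash
cat > rel.py <<'E'
from h import *
import sys
from scipy.optimize import least_squares
z=np.load('pics/w3.npz'); cam=imaging.camera_info('wrist'); M=np.array(cam['mount'])
zp=np.array([0,-S28,C28]);C=np.array([684.5,177.9,208.1]); ex=np.array([1,0,0.]); ey=np.cross(zp,ex)
s=dict(tool_pos=z['p'],tool_rot=z['q']); W=cloud('wrist',s,z['d']); im=z['im']
g=np.arange(-50,50,.25); X,Y=np.meshgrid(g,-g); G=C+X[...,None]*ex+Y[...,None]*ey
T=(G-z['p'])@q2R(z['q']); T=(T-M[:3,3])@M[:3,:3]; x,y=T[...,0]/T[...,2],T[...,1]/T[...,2]; r2=1+cam['k1']*(x*x+y*y)
u=(cam['fx']*x*r2+cam['cx']).astype(np.float32); v=(cam['fy']*y*r2+cam['cy']).astype(np.float32)
o=cv2.remap(im,u,v,cv2.INTER_LINEAR)
o=cv2.convertScaleAbs(o,alpha=1.6); cv2.circle(o,(200,200),int(26.4*4),(0,255,0),1); cv2.circle(o,(200,200),164,(0,0,255),1)
cv2.imwrite('pics/rect2.png',o)
# rim points
Q=(W-C); h=Q@zp; a,b=Q@ex,Q@ey; m=(abs(h)<2.5)&(np.hypot(a,b)<46)&(np.hypot(a,b)>20); print('rim h',np.median(h[m]),m.sum())
from scipy.spatial import ConvexHull
U=np.c_[a[m],b[m]]; H=U[ConvexHull(U).vertices]
f=least_squares(lambda c:np.hypot(H[:,0]-c[0],H[:,1]-c[1])-40.4,[0,0],loss='soft_l1'); print('port centre offset (ex,ey)',f.x.round(2))
# magazine cylinder in tool frame
P=(W-z['p'])@q2R(z['q']); m=(P[...,2]>28)&(P[...,2]<76)&(np.hypot(P[...,0],P[...,1])<32)
p=P[m]; f=least_squares(lambda c:np.hypot(p[:,0]-c[0]-c[2]*(p[:,2]-50),p[:,1]-c[1]-c[3]*(p[:,2]-50))-24,[0,0,0,0],loss='soft_l1'); print('mag axis at tool z=50 (x,y), slopes',f.x.round(3),len(p),abs(f.fun).mean().round(2))
m=(P[...,2]>74)&(P[...,2]<90)&(P[...,0]>25)&(P[...,0]<36)&(abs(P[...,1])<12); p=P[m]; print('lug',len(p),p.min(0).round(1) if len(p) else 0,p.max(0).round(1) if len(p) else 0)
E
python3 rel.py
```

```text
rim h 0.23326954803744898 2498
port centre offset (ex,ey) [-0.08 -0.01]
mag axis at tool z=50 (x,y), slopes [-0.592  0.024 -0.002  0.001] 1689 0.2
lug 177 [25.  -4.2 76.9] [31.4  4.5 84.4]
```

View pics/rect2.png

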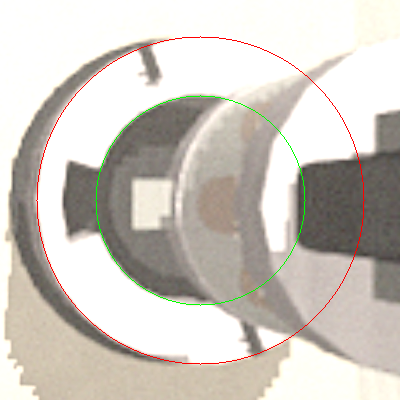

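The second rectified view shows the rim circles still matching and the lug centred in front of the slot at (80,200). I correct 0.5 / 1.4 mm and lower to just above the mouth.

>>> send_rows(linear=[[0.05, 0.14, 1], [0, 0, 1.5], [0, 0, 1.5], [0, 0, 1.2], [0, 0, 0.5], [0, 0, 0], [0, 0, 0], [0, 0, 0]], angular=[[0, 0.1, -0.33], [0, 0, 0], [0, 0, 0], [0, 0, 0], [0, 0, 0], [0, 0, 0], [0, 0, 0], [0, 0, 0]], grip=[0, 0, 0, 0, 0, 0, 0, 0])

```text
t: 10.2
tool_pos: [684.0, 135.4, 289.9]
tool_rot: [0.001, -0.001, 0.97, 0.242]
force: [0.5, 0.7, -1.2]
gripper_width: 0.121
grasp_force: 59.3
```

```bash
cat > st.py <<'E'
from h import *
s=ctrl.read_state(); zp=np.array([0,-S28,C28]);C=np.array([684.5,177.9,208.1])
R1=frame(-zp,[-1,0,0]);R=q2R(s['tool_rot']); p=R1.T@(s['tool_pos']-C)
print('t',s['t'],'tool',p.round(2),'mag axis',(R1.T@(s['tool_pos']+R@[-.6,0,87.4]-C)).round(2),'(z: depth of underside)','rot',np.degrees(Ro.from_matrix(R1.T@R).as_rotvec()).round(2),
 '\nforce tool',(R.T@s['force']).round(1),'torque',(R.T@s['ft_torque']).round(2),'grip',round(s['gripper_width'],3),round(s['grasp_force'],1),'j',s['joint_pos'].round(2))
E
python3 st.py
```

```text
t 10.2 tool [  0.49   0.85 -92.23] mag axis [-0.18  0.84 -4.83] (z: depth of underside) rot [ 0.   -0.05 -0.11] 
force tool [-0.4  0.1  1.4] torque [0.62 0.08 0.02] grip 0.121 59.3 j [-0.02  0.62 -0.1   1.42 -0.49  1.1   1.7 ]
```

>>> send_rows(linear=[[0.02, -0.08, 0.2], [0, 0, 0.4], [0, 0, 0.4], [0, 0, 0.4], [0, 0, 0], [0, 0, 0]], angular=[[0, 0, 0], [0, 0, 0], [0, 0, 0], [0, 0, 0], [0, 0, 0], [0, 0, 0]], grip=[0, 0, 0, 0, 0, 0])

```text
t: 10.8
tool_pos: [683.5, 141.7, 276.5]
tool_rot: [-0.0, -0.001, 0.97, 0.242]
force: [0.0, 0.2, -0.5]
gripper_width: 0.126
grasp_force: 59.3
```

```bash
python3 st.py
```

```text
t 10.8 tool [  1.03   0.14 -77.39] mag axis [ 0.47  0.14 10.01] (z: depth of underside) rot [-0.    0.03 -0.11] 
force tool [-0.  -0.1  0.6] torque [ 0.67 -0.05 -0.02] grip 0.126 59.3 j [-0.02  0.63 -0.1   1.44 -0.49  1.08  1.71]
```

No contact forces, so I push to 23.5 mm depth against the spring.

>>> send_rows(linear=[[-0.05, 0, 0.2], [0, 0, 0.3], [0, 0, 0.3], [0, 0, 0.3], [0, 0, 0.25], [0, 0, 0], [0, 0, 0]], angular=[[0, 0, 0], [0, 0, 0], [0, 0, 0], [0, 0, 0], [0, 0, 0], [0, 0, 0], [0, 0, 0]], grip=[0, 0, 0, 0, 0, 0, 0])

```text
t: 11.5
tool_pos: [684.3, 147.8, 265.0]
tool_rot: [0.001, -0.001, 0.97, 0.242]
force: [0.1, -3.6, 6.2]
gripper_width: 0.123
grasp_force: 60.5
```

```bash
python3 st.py
```

```text
t 11.5 tool [  0.22   0.11 -64.33] mag axis [-0.43  0.11 23.07] (z: depth of underside) rot [-0.   -0.03 -0.11] 
force tool [-0.1 -0.3 -7.2] torque [ 0.48  0.15 -0.01] grip 0.123 60.5 j [-0.03  0.64 -0.1   1.45 -0.49  1.05  1.71]
```

>>> send_rows(linear=[[0.02, 0, 0.03], [0, 0, 0], [0, 0, 0], [0, 0, 0], [0, 0, 0], [0, 0, 0], [0, 0, 0], [0, 0, 0], [0, 0, 0], [0, 0, 0], [0, 0, 0], [0, 0, 0]], angular=[[0, 0, 3], [0, 0, 6], [0, 0, 6], [0, 0, 6], [0, 0, 6], [0, 0, 6], [0, 0, 6], [0, 0, 6], [0, 0, 6], [0, 0, 6], [0, 0, 6], [0, 0, 0]], grip=[0, 0, 0, 0, 0, 0, 0, 0, 0, 0, 0, 0])

```text
t: 12.7
tool_pos: [684.1, 147.7, 264.6]
tool_rot: [-0.126, 0.508, 0.827, 0.206]
force: [0.1, -4.2, 5.4]
gripper_width: 0.125
grasp_force: 60.5
```

```bash
python3 st.py
```

```text
t 12.7 tool [  0.38  -0.14 -64.08] mag axis [ 0.04 -0.73 23.32] (z: depth of underside) rot [ 1.000e-02 -6.000e-02  6.313e+01] 
force tool [-1.1 -0.4 -6.7] torque [ 0.34 -0.65  0.03] grip 0.125 60.5 j [-0.18  0.65  0.15  1.46 -0.66  1.1   0.73]
```

>>> send_rows(linear=[[0, 0, 0], [0, 0, 0], [0, 0, 0], [0, 0, 0], [0, 0, 0], [0, 0, 0], [0, 0, 0]], angular=[[0, 0, 3], [0, 0, 3], [0, 0, 2], [0, 0, 2], [0, 0, 1.5], [0, 0, 0], [0, 0, 0]], grip=[0, 0, 0, 0, 0, 0, 0])

```text
t: 13.4
tool_pos: [684.3, 147.6, 264.7]
tool_rot: [-0.146, 0.587, 0.773, 0.193]
force: [0.6, -5.0, 5.9]
gripper_width: 0.122
grasp_force: 60.4
```

```bash
python3 st.py
```

```text
t 13.4 tool [  0.2   -0.2  -64.22] mag axis [-0.08 -0.82 23.18] (z: depth of underside) rot [-2.000e-02 -8.000e-02  7.439e+01] 
force tool [-1.8  0.1 -7.5] torque [-0.12 -0.94 -0.16] grip 0.122 60.4 j [-0.21  0.65  0.19  1.46 -0.68  1.12  0.55]
```

>>> send_rows(linear=[[0, 0, 0], [0, 0, 0], [0, 0, 0], [0, 0, 0]], angular=[[0, 0, 1], [0, 0, 0.5], [0, 0, 0], [0, 0, 0]], grip=[0, 0, 0, 0])

```text
t: 13.8
tool_pos: [684.3, 147.7, 264.7]
tool_rot: [-0.148, 0.597, 0.765, 0.191]
force: [2.6, -4.1, 5.2]
gripper_width: 0.124
grasp_force: 60.9
```

```bash
python3 st.py
```

```text
t 13.8 tool [  0.15  -0.14 -64.17] mag axis [-0.11 -0.77 23.23] (z: depth of underside) rot [-2.000e-02 -8.000e-02  7.589e+01] 
force tool [-1.8  2.2 -6.6] torque [-0.36 -1.06 -0.58] grip 0.124 60.9 j [-0.21  0.65  0.2   1.46 -0.69  1.12  0.52]
```

The stop is felt at about 74°. I turn back to 70° and let the spring lift it to the seat.

>>> send_rows(linear=[[0, 0, 0], [0, 0, 0], [0, 0, 0], [0, 0, -0.1], [0, 0, -0.15], [0, 0, -0.15], [0, 0, -0.1], [0, 0, 0], [0, 0, 0]], angular=[[0, 0, -3], [0, 0, -2.9], [0, 0, 0], [0, 0, 0], [0, 0, 0], [0, 0, 0], [0, 0, 0], [0, 0, 0], [0, 0, 0]], grip=[0, 0, 0, 0, 0, 0, 0, 0, 0])

```text
t: 14.7
tool_pos: [683.9, 145.8, 268.8]
tool_rot: [-0.139, 0.557, 0.795, 0.198]
force: [2.5, -2.4, 5.3]
gripper_width: 0.13
grasp_force: 60.2
```

```bash
python3 st.py
```

```text
t 14.7 tool [  0.57   0.14 -68.69] mag axis [ 0.36 -0.42 18.71] (z: depth of underside) rot [-1.e-02 -0.e+00  7.e+01] 
force tool [-0.5  2.4 -5.8] torque [-0.36 -0.7  -0.02] grip 0.13 60.2 j [-0.2   0.65  0.18  1.45 -0.67  1.12  0.62]
```

>>> send_rows(linear=[[0, 0, -0.05], [0, 0, -0.05], [0, 0, 0], [0, 0, 0]], angular=[[0, 0, 0], [0, 0, 0], [0, 0, 0], [0, 0, 0]], grip=[0, 0, 0, 0])

```text
t: 15.1
tool_pos: [683.8, 145.3, 269.6]
tool_rot: [-0.139, 0.556, 0.795, 0.198]
force: [3.2, -1.7, 3.4]
gripper_width: 0.125
grasp_force: 59.9
```

```bash
python3 st.py
```

```text
t 15.1 tool [  0.67   0.07 -69.61] mag axis [ 0.49 -0.49 17.79] (z: depth of underside) rot [1.e-02 1.e-02 7.e+01] 
force tool [-1.   3.1 -3.8] torque [-0.57 -0.88 -0.04] grip 0.125 59.9 j [-0.2   0.64  0.18  1.45 -0.67  1.12  0.61]
```

>>> send_rows(linear=[[0, -0.03, -0.05], [0, 0, 0], [0, 0, 0]], angular=[[0, 0, 0], [0, 0, -1.5], [0, 0, 0]], grip=[0, 0, 0])

```text
t: 15.4
tool_pos: [683.3, 145.3, 269.7]
tool_rot: [-0.137, 0.546, 0.802, 0.2]
force: [4.0, 1.1, -3.0]
gripper_width: 0.127
grasp_force: 59.1
```

```bash
python3 st.py
```

```text
t 15.4 tool [  1.21   0.12 -69.73] mag axis [ 1.09 -0.41 17.67] (z: depth of underside) rot [2.000e-02 6.000e-02 6.844e+01] 
force tool [-1.9  3.6  3.2] torque [-0.75 -0.86 -0.05] grip 0.127 59.1 j [-0.19  0.64  0.17  1.45 -0.67  1.12  0.64]
```

It lifted to its seat, since the depth is 17.7 mm and the upward pull is now resisted. I release and back off along the port axis.

>>> send_rows(linear=[[0, 0, 0.05], [0, 0, 0], [0, 0, 0], [0, 0, 0], [0, 0, 0], [0, 0, 0], [0, 0, -1], [0, 0, -2.5], [0, 0, -3], [0, 0, -3], [0, 0, -3], [0, 0, 0]], angular=[[0, 0, 1.5], [0, 0, 0], [0, 0, 0], [0, 0, 0], [0, 0, 0], [0, 0, 0], [0, 0, 0], [0, 0, 0], [0, 0, 0], [0, 0, 0], [0, 0, 0], [0, 0, 0]], grip=[0, 0.3, 0.5, 0.6, 0.6, 0.6, 0.6, 0.6, 0.6, 0.6, 0.6, 0.6])

```text
t: 16.6
tool_pos: [684.6, 83.6, 384.5]
tool_rot: [-0.136, 0.557, 0.795, 0.2]
force: [0.9, -0.2, -0.6]
gripper_width: 0.6
grasp_force: 0.0
```

```bash
python3 st.py; python3 - <<'E'
from h import *
s,im,d=grab('wrist'); cv2.imwrite('pics/w4.png',im); W=cloud('wrist',s,d)
zp=np.array([0,-S28,C28]);C=np.array([684.5,177.9,208.1]); ex=np.array([1,0,0.]); ey=np.cross(zp,ex)
Q=W-C; h=Q@zp;a=Q@ex;b=Q@ey; r=np.hypot(a,b)
m=(h>55)&(h<80)&(r<30); print('bar top h',np.percentile(h[m],[50,90]),'(expect 68)',cv2.minAreaRect(np.c_[a[m],b[m]].astype(np.float32)))
e=np.linalg.eigh(np.cov(a[m],b[m]))[1][:,1]; print('bar angle',np.degrees(np.arctan2(e[1],e[0])))
m=(h>38)&(h<50)&(r<30); print('top h',np.median(h[m]),'(expect 44)')
E
```

```text
t 16.6 tool [-7.0000e-02 -4.8000e-01 -2.0003e+02] mag axis [  -0.82   -1.13 -112.63] (z: depth of underside) rot [-0.17 -0.34 69.99] 
force tool [-0.7  0.7  0.4] torque [ 0.18 -0.5  -0.  ] grip 0.6 0.0 j [-0.13  0.56  0.22  1.31 -0.62  1.36  0.57]
bar top h [67.8902397  68.78716156] (expect 68) ((-1.2545828819274902, 0.10946464538574219), (11.221757888793945, 40.22532653808594), 19.901508331298828)
bar angle 109.96191875597086
top h 44.079909497109 (expect 44)
```

View pics/w4.png

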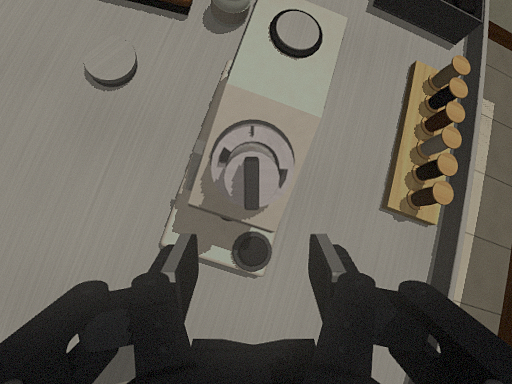

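The picture shows the magazine seated with its bar at (252,183) in line with the index ribs. The bar angle is 110° and its top sits 68 mm above the mouth, both exactly as expected, and the gripper is clear.

```bash
python3 -c "
from rig import ctrl
print(ctrl.job_done())"
```

```text
the job is handed in; nothing more can be done
None
```

The magazine is locked and seated in the setter's port with its bar on the index ribs, the gripper is clear and nothing else was touched, and I handed the job in at about 17 s of robot time.

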